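# Isolate the battery box and start its last cover bolt

## Task

Make the battery box dead first: pull the isolator plug straight up out of the socket in the middle of its cover and set it down on the bench, off the box, without letting it fall. Then start the one cover bolt that still stands high: turn it backward (anticlockwise) until you feel it drop into its thread, only then turn it forward (clockwise) about one full turn, and finish with the gripper still holding the bolt there, started and ready to be run home. Do not push the multimeter, the pliers or the brush about.

Things in the scene. Friction and masses are not known exactly. Their poses are not given: they have to be found in the camera images.
- battery_box: Grey battery box fixed to the bench, 134 x 206 mm (its x, y), flat cover top 84 mm above the bench. Origin: centre of its underside. Place and yaw vary. Four knurled steel cover bolts at x +-45, y +-80 mm, in collars 39 mm wide, 2 mm high: three tight (top 26 mm above the cover), one standing about 25 mm higher, not yet in its thread; its corner varies. The bench at the -y end is clear.
- isolator_plug: Black plug, 50 g, 52 mm high, no cable, in the socket at the start with its axes parallel to the box's. Origin: underside of its 20 mm long foot, z up along it. Above the foot a flat collar 26 x 40 x 5 mm (z 20 to 25 mm) rests on the socket's rim; above that a pull tab 14 mm thick (its x), 34 mm wide (its y), 27 mm high (z 25 to 52 mm).
- socket_mouth (a point): Centre of the rim of the isolator socket, a black block 36 x 50 mm in the middle of the cover; the rim is 98 mm above the bench, the well 13.5 x 27.5 mm and 22 mm deep. Two sprung jaws inside snap behind beads on the plug's foot: it needs a straight upward pull of about 10 to 15 N over the first 5 mm and is clear after 22 mm.
- bolt_grip (a point): On the axis of the bolt that stands high, 10 mm below the top of its head: the height to grip it at. Moves with the bolt. The head is a round knurled steel cylinder 34 mm wide and 24 mm high, at the start about 25 mm clear of its collar, on a shank 24 mm wide that stands upright and firmly guided in the cover; the bolt weighs 0.37 kg.
- bolt_head: Head and shank of the bolt that stands high. Origin on its axis, 42 mm below bolt_grip, z up.
- cover_bolt (a joint): Turn of that bolt, rad, growing clockwise seen from above (forward, a right-hand thread), counting whole turns. Its zero means nothing: where the thread starts varies and is not shown. At the start the bolt rests on top of the thread; turned back by 0.5 to 2.0 rad it reaches the drop. It turns easily (about 0.1 N m).
- bolt_travel (a joint): How far that bolt has gone down, m; 0 to 0.002 at the start. On top of the thread it rises 0.8 mm per rad turned back, then drops one pitch, 5 mm, by its weight or a light push (under 15 N) once the hand lets it down; held above 4 mm of travel it will not enter. Forward it then sinks 5 mm a turn (10 mm after one turn; 1 mm of play). It lifts to -0.002 at most.
- multimeter: Black hand multimeter 140 x 75 x 41 mm lying on the bench at the box's +y end. A bystander.
- long_nose_pliers: Long-nose pliers with green grips, 48 x 162 x 13 mm, lying in front of the box on the robot's side. A bystander.
- esd_brush: Black brush 24 x 152 x 10 mm lying on the bench behind the box. A bystander.
There are look-alikes about, which are no part of the job. Leave any brown look-alike of the isolator_plug alone. There is more than one size of the battery_box; the job needs the larger.

How it is judged:
By the outcome, as a careful person would: the job done as asked, in the order asked, and still so for the second after the job is handed in, while the arm keeps its last pose, push and grip.
It also fails if it takes over 72 s, if anything falls off the work surface, if the arm or the gripper's body presses on something with over 40 N, if the wrist force passes 120 N, or if a joint passes its speed limit or range.

## Robot

A 7-joint arm with a two-finger parallel gripper is mounted at the origin on a cart in front of the work surface, level with it; the furniture and walls round the work are solid. World frame = base frame: x ahead of the robot, y to its left, z up, the work surface at z = 0. Lengths are in mm, angles in rad, forces in N, time in s.
With the tool pointing down it reaches from about 425 to 950 mm from the base axis. Payload 4.7 kg.
Tool frame: the origin (TCP) lies on the centre line of the jaws, within the pads' length; the fingertips stand 22 mm ahead of it and the grasp point (between the pads) lies 3 mm ahead of it; x points along the fingers, y is the direction in which the jaws open and shut, and the axes are right-handed (so a half turn about x gives the same grasp; the last joint's range is limited). The gripper opens to 87 mm and grips with 3 to 60 N. Pads are 19 mm wide; open, the fingers measure 117 mm over their backs; the gripper's body (75 mm by 190 mm) begins 51 mm behind the grasp point.
Start: joints at [-1.256, 0.469, -0.049, 1.532, 0.024, 1.141, -0.082], TCP at [227.481, 635.531, 244.573] pointing down, gripper open.
Joint ranges: [-2.59, 2.59], [-0.33, 1.99], [-1.39, 1.29], [0.1, 2.45], [-1.04, 4.18], [0.21, 1.99], [-2.66, 2.66]. Speed limits (rad/s): [2.57, 2.57, 3.14, 3.14, 3.14, 3.14, 3.14].

## Interface

Orientations are given as a unit quaternion [x, y, z, w].
In Python, from plant import readout, imaging, hand_in gives the robot as it stands.
- The arm moves only by the tool carry_out, never from a script. Its argument "series" is a list of rows, each an object of numbers: "hand": the closure in counts, from 0 (fully open) to 255 (shut); "dx", "dy", "dz": the shift along the tool's x, y, z as a fraction of full scale; "ax", "ay", "az": the turn, a rotation vector about the tool's x, y, z as a fraction of full scale. A call has exactly 10 rows; each row shifts and turns the pose as measured when the row begins, along the tool's axes as they then stand; what a row does not reach is not made up. Full scale, the value 1, is 0.2 m for a shift and 90 degrees for a turn. A row lasts 1/10 s, in which the tool goes at most 50 mm and 8.59 degrees, less where a joint would pass 70% of its speed; a pose out of reach is approached as far as the arm can. A call with a number of a shift or a turn outside -1 to 1 is refused whole. A call with a gripper value outside its range is refused whole. The fingers move at their own pace and stop on an object; "newtons" is the grip in N (left out, the last holds). Time passes only in rows, so rows that do not move let the fingers close, or fill a call up. It gives the time, the measured TCP pose, the force and the opening at its end, in the units of the state.
- readout.read_state(): the state, without advancing time (a new reading comes with each control period).
- imaging.capture(name): name is "scene" or "side" or "wrist"; returns (picture, depth): 480x640x3 uint8, blue, green, red; 480x640 float32, mm along the optical axis (not along the pixel's ray), 0 where there is no reading.
- imaging.calibration(name): a dict with "intrinsics" (3x3 intrinsics, pixels), "R" (3x3) and "t" (3): a world point X has camera coordinates R X + t; the wrist camera has in their place "tool_from_camera" (4x4, takes a point from camera to tool coordinates, whose origin is the TCP and whose axes are the tool frame's). Camera axes: x right, y down, z forward; pixel columns grow to the right and rows downward; lengths in mm; the calibration is good to about 2 mm. A picture is of the moment at which its call begins: read the wrist's pose just before it. calibration takes no time and is no camera call.
- hand_in(): hands the job in, once; it reports no verdict.
The state is a dict: "time_s": time; "joint_positions": joint angles; "dq": joint speeds; "joint_torque": joint torques, N m; "tool_pos": TCP position; "tool_rot": TCP orientation; "ft_force": force on the tool from outside, world axes, zero at the start; "moment": the same for the moment, N m; "width": finger opening in mm.
Only numpy, scipy, OpenCV 4.12 (cv2) and the standard library are available. Lean on these libraries where they do the work, as an engineer would, in place of code of your own. Each camera call takes 0.05 s, during which the arm holds its last target. There are 200 camera calls.

## Working session

There is one attempt and no reset: what is moved stays moved. The work goes in short steps, Python scripts to look and compute and a tool call to move; the robot and the scene stay as the last step left them, time stands still between calls to the robot, and variables do not carry over. Pictures are saved under pics/ and viewed, about 8 in all and at most 12, crops included, and the job is handed in when it is done.

Besides the shell and the picture viewer there is one more tool, called after "Request:" by a JSON object that holds its "method" and its "body". carry_out: Moves the arm, as the interface text tells. Its arguments: {"type":"object","properties":{"series":{"type":"array","items":{"type":"object","properties":{"hand":{"type":"number"},"dx":{"type":"number"},"dy":{"type":"number"},"dz":{"type":"number"},"ax":{"type":"number"},"ay":{"type":"number"},"az":{"type":"number"}}}},"newtons":{"type":"number"}},"required":["series"]}

```bash
ls; mkdir -p pics; cat > h.py <<'E'
import numpy as np, cv2
from plant import readout, imaging, hand_in
from scipy.spatial.transform import Rotation as Ro
def cam(name):
    s=readout.read_state(); im,d=imaging.capture(name); c=imaging.calibration(name)
    K=np.array(c["intrinsics"])
    if name=="wrist":
        T=np.array(c["tool_from_camera"]); W=np.eye(4); W[:3,:3]=Ro.from_quat(s["tool_rot"]).as_matrix(); W[:3,3]=s["tool_pos"]
        M=W@T; Rw,tw=M[:3,:3],M[:3,3]
    else:
        R=np.array(c["R"]); t=np.array(c["t"]); Rw=R.T; tw=-R.T@t
    return im,d,K,Rw,tw
def cloud(d,K,Rw,tw):
    v,u=np.indices(d.shape); p=np.stack([(u-K[0,2])/K[0,0]*d,(v-K[1,2])/K[1,1]*d,d],-1)
    return p@Rw.T+tw
def ray(u,v,z,K,Rw,tw):
    r=Rw@np.array([(u-K[0,2])/K[0,0],(v-K[1,2])/K[1,1],1]); return tw+r*(z-tw[2])/r[2]
E
python3 - <<'E'
from h import *
s=readout.read_state(); print(s); print(Ro.from_quat(s["tool_rot"]).as_matrix().round(3))
for n in("scene","side","wrist"):
    im,d,K,Rw,tw=cam(n); cv2.imwrite(f"pics/{n}0.png",im); np.savez(f"{n}0.npz",im=im,d=d,K=K,Rw=Rw,tw=tw); print(n,tw.round(),Rw[:,2].round(2),K[0,0])
a=cv2.imread("pics/scene0.png")
E
```

```text
pics
{'time_s': 0.0, 'joint_positions': array([-1.25591035,  0.46945926, -0.04863967,  1.53367195,  0.02410266,
        1.14097081, -0.0823132 ]), 'dq': array([ 0.00073336, -0.00018741,  0.00055096, -0.00031964,  0.00029136,
        0.0023623 ,  0.00196778]), 'joint_torque': array([-5.11474209e-04, -5.07985783e+01, -8.06161040e-02, -2.36144757e+01,
       -6.12798356e-02,  3.80032416e-02,  1.81880450e-04]), 'tool_pos': array([227.29236906, 635.00601136, 243.49680812]), 'tool_rot': array([ 0.12025551,  0.69678774, -0.12160134,  0.69659068]), 'ft_force': array([ 0.99582274,  0.34765488, -0.36689063]), 'moment': array([-0.04910377,  0.04872114, -0.00921145]), 'width': 86.8854352650874}
[[-0.001  0.337  0.942]
 [-0.002  0.942 -0.337]
 [-1.    -0.002  0.   ]]
scene [-184. -444.  577.] [ 0.77  0.41 -0.49] 514.5228415519024
side [362. 400. 864.] [ 0.19 -0.5  -0.85] 448.4815685523983
wrist [157. 661. 383.] [ 0.26 -0.09 -0.96] 338.65433114036074
```

View pics/scene0.png

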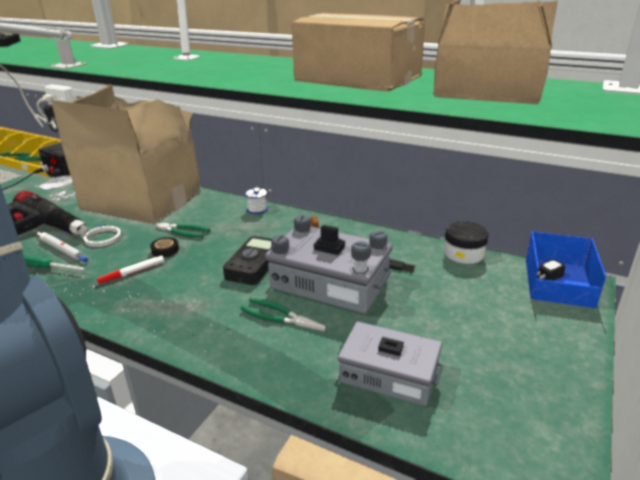

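View pics/side0.png

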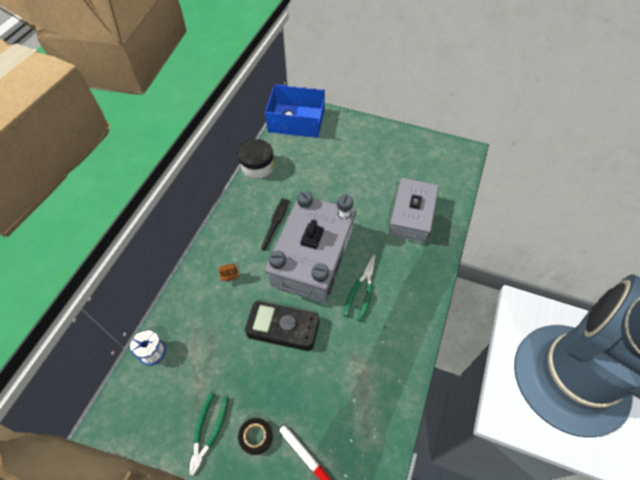

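Side view: the larger box is at (312,245), with its plug at (312,233). Plug look-alikes are the small box's plug (415,202), the brown one (228,271) and the item in the blue bin (290,113). I choose (312,233). The bolt that stands high, with its bright shank showing, is at side (345,203) and scene (361,252).

```bash
python3 - <<'E'
from h import *
for n in("side","scene"):
    f=np.load(n+"0.npz"); im,d=f["im"],f["d"]; P=cloud(d,f["K"],f["Rw"],f["tw"])
    box=(262,185,370,300) if n=="side" else (260,210,400,310)
    m=np.zeros(d.shape,bool); m[box[1]:box[3],box[0]:box[2]]=1; m&=d>0
    z=P[...,2]
    top=m&(abs(z-84)<6); pts=P[top]; 
    r=cv2.minAreaRect(pts[:,:2].astype(np.float32)); print(n,"cover",r,np.median(pts[:,2]))
    for lo,hi in((104,116),(128,145),(117,160)):
        k=(m&(z>lo)&(z<hi)).astype(np.uint8); N,L,S,C=cv2.connectedComponentsWithStats(k)
        for i in range(1,N):
            if S[i,4]>15:
                q=P[L==i]; print(lo,hi,C[i].round(),S[i,4],q.mean(0).round(1),np.ptp(q,axis=0).round(),np.percentile(q[:,2],90).round(1), cv2.minAreaRect(q[:,:2].astype(np.float32)))
f=np.load("side0.npz"); g=np.load("scene0.npz")
a=cv2.resize(f["im"][180:310,250:450],None,fx=3.9,fy=3.9*.7);
b=cv2.resize(g["im"][210:310,250:410],(780,230)); 
cv2.imwrite("pics/crop1.png",np.vstack([cv2.resize(f["im"][180:300,250:450],(790,360)),cv2.resize(g["im"][210:310,250:410],(790,230))]))
E
```

```text
side cover ((558.9421997070312, -74.29998016357422), (134.7747039794922, 207.37246704101562), 1.9757448434829712) 84.89640694550508
104 116 [304. 197.] 161 [ 605.4 -150.6  109.8] [32. 32. 11.] 112.6 ((606.4774780273438, -152.3755645751953), (31.96639633178711, 31.583660125732422), 5.736958026885986)
104 116 [311. 236.] 57 [556.7 -63.8 107.5] [24. 34. 12.] 114.2 ((554.9140014648438, -67.39773559570312), (38.63554382324219, 19.3033447265625), 44.19696044921875)
104 116 [277. 258.] 194 [600.2   8.5 109.9] [33. 33. 10.] 112.0 ((600.9959716796875, 7.037923812866211), (32.03178024291992, 30.699703216552734), 38.89288330078125)
104 116 [320. 271.] 208 [510.9   6.  109.7] [32. 35. 11.] 112.0 ((511.8487548828125, 4.423351287841797), (32.17382049560547, 33.11632537841797), 38.89262008666992)
128 145 [345. 201.] 170 [ 516.  -152.7  134. ] [33. 32. 10.] 136.7 ((516.4010009765625, -153.87771606445312), (31.031431198120117, 30.263317108154297), 19.044836044311523)
128 145 [311. 225.] 87 [558.7 -74.  130.3] [13. 34.  6.] 132.0 ((558.6842041015625, -74.38047790527344), (13.1758394241333, 33.50895309
[... 1304 characters left out ...]
560547), 30.903701782226562)
128 145 [329. 228.] 69 [556.7 -74.1 130.3] [17. 33.  5.] 131.7 ((558.5267944335938, -73.8154067993164), (15.102400779724121, 32.71898651123047), 6.205323219299316)
128 145 [361. 248.] 194 [ 511.5 -156.6  133.5] [33. 33. 10.] 135.9 ((513.9341430664062, -156.11248779296875), (29.7753849029541, 32.359649658203125), 33.071876525878906)
117 160 [329. 231.] 171 [554.7 -75.6 125.9] [18. 35. 16.] 131.3 ((557.9703369140625, -73.50334930419922), (17.327287673950195, 34.564998626708984), 2.3250396251678467)
117 160 [361. 250.] 305 [ 509.2 -157.4  129.5] [33. 34. 21.] 135.7 ((513.6312255859375, -156.1569061279297), (30.331636428833008, 32.61582565307617), 33.071876525878906)
```

View pics/crop1.png

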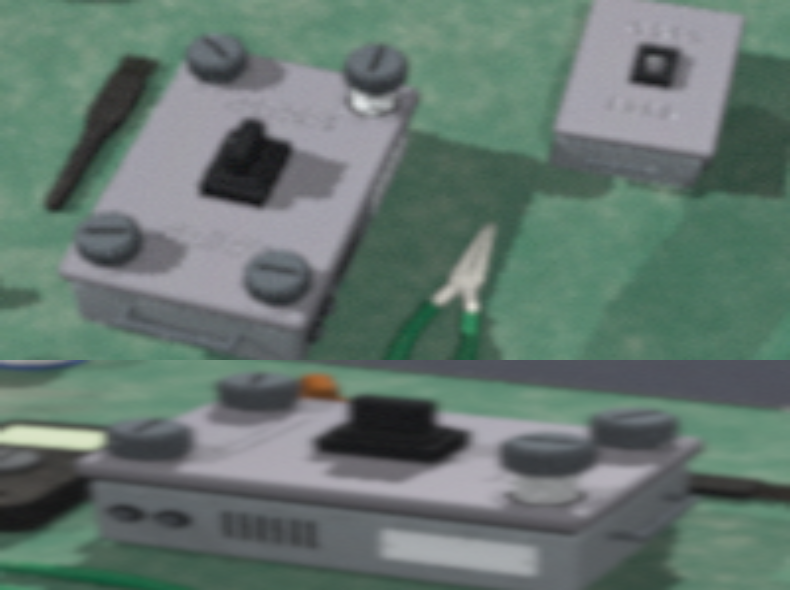

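Request:
{"method": "carry_out", "body": {"series": [{"hand":0,"dz":0.24,"dy":-0.03,"ax":0.045},{"hand":0,"dz":0.24,"dy":-0.03,"ax":0.045},{"hand":0,"dz":0.24,"dy":-0.03,"ax":0.045},{"hand":0,"dz":0.24,"dy":-0.03,"ax":0.045},{"hand":0,"dz":0.24,"dy":-0.03,"ax":0.045},{"hand":0,"dz":0.24,"dy":-0.03,"ax":0.045},{"hand":0,"dz":0.24,"dy":-0.03,"ax":0.045},{"hand":0,"dz":0.24,"dy":-0.03,"ax":0.045},{"hand":0,"dz":0.24,"dy":-0.03,"ax":0.045},{"hand":0,"dz":0.24,"dy":-0.03,"ax":0.045}], "newtons": 40}}

```text
schema error: expected keys hand, dx, dy, dz, ax, ay, az
```

Request:
{"method": "carry_out", "body": {"series": [{"hand":0,"dx":0,"dy":-0.03,"dz":0.24,"ax":0.045,"ay":0,"az":0},{"hand":0,"dx":0,"dy":-0.03,"dz":0.24,"ax":0.045,"ay":0,"az":0},{"hand":0,"dx":0,"dy":-0.03,"dz":0.24,"ax":0.045,"ay":0,"az":0},{"hand":0,"dx":0,"dy":-0.03,"dz":0.24,"ax":0.045,"ay":0,"az":0},{"hand":0,"dx":0,"dy":-0.03,"dz":0.24,"ax":0.045,"ay":0,"az":0},{"hand":0,"dx":0,"dy":-0.03,"dz":0.24,"ax":0.045,"ay":0,"az":0},{"hand":0,"dx":0,"dy":-0.03,"dz":0.24,"ax":0.045,"ay":0,"az":0},{"hand":0,"dx":0,"dy":-0.03,"dz":0.24,"ax":0.045,"ay":0,"az":0},{"hand":0,"dx":0,"dy":-0.03,"dz":0.24,"ax":0.045,"ay":0,"az":0},{"hand":0,"dx":0,"dy":-0.03,"dz":0.24,"ax":0.045,"ay":0,"az":0}], "newtons": 40}}

```text
time_s: 1.15
tool_pos: [562.7, 296.4, 237.2]
tool_rot: [0.355, 0.613, -0.359, 0.608]
ft_force: [1.0, -0.1, -0.8]
width: 86.9
```

```bash
cat > go.py <<'E'
# go.py x y z yaw_of_tool_y : needed shift (fraction) in the tool axes and turn, tilt correction included
import sys; from h import *
s=readout.read_state(); R=Ro.from_quat(s["tool_rot"]).as_matrix(); p=s["tool_pos"]
x,y,z,a=map(float,sys.argv[1:5]); a=np.radians(a)
Y=np.array([np.cos(a),np.sin(a),0]); X=np.array([0,0,-1.]); G=np.stack([X,Y,np.cross(X,Y)],1)
print("t",round(s["time_s"],2),"pos",p.round(1),"yaw",np.degrees(np.arctan2(R[1,1],R[0,1])).round(1),"F",s["ft_force"].round(1),"w",round(s["width"],1),"q",s["joint_positions"].round(2))
print("shift frac",(R.T@(np.array([x,y,z])-p)/200).round(4),"turn frac",(Ro.from_matrix(R.T@G).as_rotvec()/(np.pi/2)).round(4))
E
python3 go.py 558.5 -74.2 190 2
```

```text
t 1.15 pos [562.7 296.4 237.2] yaw 29.3 F [ 1.  -0.1 -0.8] w 86.9 q [-0.71  0.42  0.22  1.65 -0.1   1.1   0.05]
shift frac [ 0.2378 -0.9242  1.606 ] turn frac [ 0.3037 -0.001   0.0054]
```

Request:
{"method": "carry_out", "body": {"series": [{"hand":0,"dx":0.03,"dy":-0.065,"dz":0.222,"ax":0.038,"ay":0,"az":0},{"hand":0,"dx":0.03,"dy":-0.065,"dz":0.222,"ax":0.038,"ay":0,"az":0},{"hand":0,"dx":0.03,"dy":-0.065,"dz":0.222,"ax":0.038,"ay":0,"az":0},{"hand":0,"dx":0.03,"dy":-0.065,"dz":0.222,"ax":0.038,"ay":0,"az":0},{"hand":0,"dx":0.03,"dy":-0.065,"dz":0.222,"ax":0.038,"ay":0,"az":0},{"hand":0,"dx":0.03,"dy":-0.065,"dz":0.222,"ax":0.038,"ay":0,"az":0},{"hand":0,"dx":0.03,"dy":-0.065,"dz":0.222,"ax":0.038,"ay":0,"az":0},{"hand":0,"dx":0.03,"dy":-0.065,"dz":0.222,"ax":0.038,"ay":0,"az":0},{"hand":0,"dx":0,"dy":0,"dz":0,"ax":0,"ay":0,"az":0},{"hand":0,"dx":0,"dy":0,"dz":0,"ax":0,"ay":0,"az":0}]}}

```text
time_s: 2.15
tool_pos: [564.4, -94.8, 186.5]
tool_rot: [-0.497, -0.5, 0.504, -0.499]
ft_force: [0.6, 0.8, -0.6]
width: 87.5
```

```bash
python3 go.py 558.5 -74.2 170 2
python3 - <<'E'
from h import *
im,d,K,Rw,tw=cam("wrist"); P=cloud(d,K,Rw,tw); z=P[...,2]
near=np.linalg.norm(P[...,:2]-[558,-74],axis=-1)<130
for lo,hi in((80,90),(124,134),(130,142),(107,116)):
    k=(near&(d>0)&(z>lo)&(z<hi)).astype(np.uint8); N,L,S,C=cv2.connectedComponentsWithStats(k)
    for i in range(1,N):
        if S[i,4]>60: q=P[L==i]; print(lo,C[i].round(),S[i,4],np.median(q[:,2]).round(1),cv2.minAreaRect(q[:,:2].astype(np.float32)))
cv2.imwrite("pics/w1.png",im)
E
```

```text
t 2.15 pos [564.4 -94.8 186.5] yaw -0.1 F [ 0.6  0.8 -0.6] w 87.5 q [-0.24  0.38  0.43  1.86 -0.19  0.95  0.27]
shift frac [ 0.082  -0.0291 -0.1033] turn frac [-0.0235  0.0031  0.0049]
80 [311. 184.] 35088 82.9 ((558.1026611328125, -60.00476837158203), (132.39149475097656, 177.8568115234375), 1.740875244140625)
80 [214.  66.] 130 81.7 ((496.37420654296875, 24.58181381225586), (16.315635681152344, 6.546239376068115), 27.36908721923828)
124 [309. 225.] 1188 128.3 ((558.5416259765625, -73.18433380126953), (14.496050834655762, 33.7813720703125), 1.3038045167922974)
124 [247. 348.] 1293 132.8 ((516.1251220703125, -157.75831604003906), (28.160945892333984, 33.45926284790039), 86.67884826660156)
130 [246. 348.] 1236 133.0 ((516.5817260742188, -156.30615234375), (32.32369613647461, 26.438058853149414), 4.7821149826049805)
107 [380.  86.] 1970 108.7 ((600.650390625, 7.842634201049805), (28.56006622314453, 29.453325271606445), 55.18703079223633)
107 [230.  91.] 1935 108.8 ((511.2178039550781, 4.961799621582031), (29.20180320739746, 29.109859466552734), 29.719100952148438)
107 [376. 337.] 167 108.7 ((605.9407958984375, -162.2678985595703), (6.897012233734131, 21.90967559814453), 88.51766967773438)
```

View pics/w1.png

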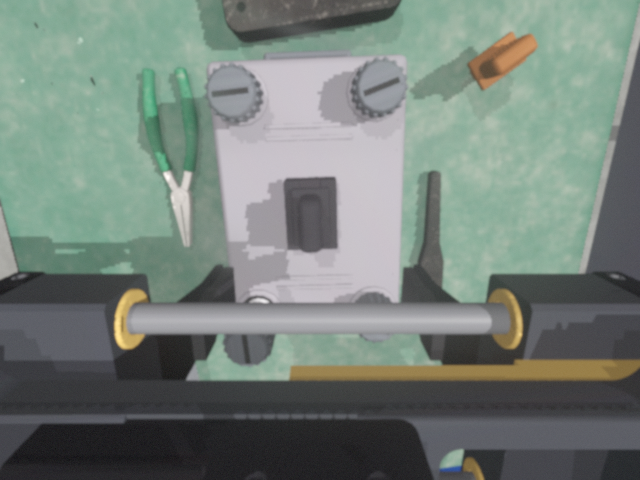

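The close view shows the tab of the plug at pixel (310,222) in the large box; the brown copy is at (505,60), off the box. The measured positions agree with the other views.

Request:
{"method": "carry_out", "body": {"series": [{"hand":0,"dx":0,"dy":-0.029,"dz":-0.107,"ax":-0.02,"ay":0.003,"az":0.005},{"hand":0,"dx":0,"dy":0,"dz":0,"ax":0,"ay":0,"az":0},{"hand":0,"dx":0.06,"dy":0,"dz":0,"ax":0,"ay":0,"az":0},{"hand":0,"dx":0.06,"dy":0,"dz":0,"ax":0,"ay":0,"az":0},{"hand":0,"dx":0.06,"dy":0,"dz":0,"ax":0,"ay":0,"az":0},{"hand":0,"dx":0.04,"dy":0,"dz":0,"ax":0,"ay":0,"az":0},{"hand":0,"dx":0,"dy":0,"dz":0,"ax":0,"ay":0,"az":0},{"hand":0,"dx":0,"dy":0,"dz":0,"ax":0,"ay":0,"az":0},{"hand":0,"dx":0,"dy":0,"dz":0,"ax":0,"ay":0,"az":0},{"hand":0,"dx":0,"dy":0,"dz":0,"ax":0,"ay":0,"az":0}]}}

```text
time_s: 3.2
tool_pos: [558.8, -66.4, 137.2]
tool_rot: [0.489, 0.511, -0.49, 0.51]
ft_force: [-0.2, 0.7, 0.7]
width: 87.0
```

```bash
python3 go.py 558.5 -73.7 128 1.8
```

```text
t 3.2 pos [558.8 -66.4 137.2] yaw 2.4 F [-0.2  0.7  0.7] w 87.0 q [-0.26  0.42  0.39  1.93 -0.22  0.83  0.29]
shift frac [ 0.0461 -0.0029  0.0364] turn frac [ 0.0067 -0.0004  0.001 ]
```

Request:
{"method": "carry_out", "body": {"series": [{"hand":0,"dx":0.015,"dy":-0.002,"dz":0.018,"ax":0.003,"ay":0,"az":0},{"hand":0,"dx":0.015,"dy":-0.001,"dz":0.012,"ax":0.003,"ay":0,"az":0},{"hand":0,"dx":0.01,"dy":0,"dz":0.006,"ax":0,"ay":0,"az":0},{"hand":0,"dx":0.003,"dy":0,"dz":0,"ax":0,"ay":0,"az":0},{"hand":100,"dx":0,"dy":0,"dz":0,"ax":0,"ay":0,"az":0},{"hand":150,"dx":0,"dy":0,"dz":0,"ax":0,"ay":0,"az":0},{"hand":150,"dx":0,"dy":0,"dz":0,"ax":0,"ay":0,"az":0},{"hand":150,"dx":0,"dy":0,"dz":0,"ax":0,"ay":0,"az":0},{"hand":150,"dx":0,"dy":0,"dz":0,"ax":0,"ay":0,"az":0},{"hand":150,"dx":0,"dy":0,"dz":0,"ax":0,"ay":0,"az":0}]}}

```text
time_s: 4.2
tool_pos: [559.2, -74.6, 129.1]
tool_rot: [0.493, 0.508, -0.492, 0.508]
ft_force: [0.5, -0.5, -0.6]
width: 46.9
```

```bash
python3 go.py 558.5 -73.7 128 1.8
```

```text
t 4.2 pos [559.2 -74.6 129.1] yaw 1.8 F [ 0.5 -0.5 -0.6] w 46.9 q [-0.24  0.44  0.39  1.93 -0.22  0.81  0.3 ]
shift frac [ 0.0055 -0.0032 -0.0047] turn frac [-0.0002 -0.0004 -0.0007]
```

Request:
{"method": "carry_out", "body": {"series": [{"hand":170,"dx":0.005,"dy":-0.003,"dz":0.003,"ax":0,"ay":0,"az":0},{"hand":255,"dx":0,"dy":0,"dz":0,"ax":0,"ay":0,"az":0},{"hand":255,"dx":0,"dy":0,"dz":0,"ax":0,"ay":0,"az":0},{"hand":255,"dx":0,"dy":0,"dz":0,"ax":0,"ay":0,"az":0},{"hand":255,"dx":0,"dy":0,"dz":0,"ax":0,"ay":0,"az":0},{"hand":255,"dx":0,"dy":0,"dz":0,"ax":0,"ay":0,"az":0},{"hand":255,"dx":0,"dy":0,"dz":0,"ax":0,"ay":0,"az":0},{"hand":255,"dx":0,"dy":0,"dz":0,"ax":0,"ay":0,"az":0},{"hand":255,"dx":0,"dy":0,"dz":0,"ax":0,"ay":0,"az":0},{"hand":255,"dx":0,"dy":0,"dz":0,"ax":0,"ay":0,"az":0}], "newtons": 45}}

```text
time_s: 5.2
tool_pos: [558.6, -75.3, 128.1]
tool_rot: [0.493, 0.508, -0.492, 0.508]
ft_force: [0.8, -0.9, 0.2]
width: 14.3
```

```bash
python3 go.py 558.5 -73.7 128 1.8
```

```text
t 5.2 pos [558.6 -75.3 128.1] yaw 1.8 F [ 0.8 -0.9  0.2] w 14.3 q [-0.24  0.44  0.39  1.94 -0.23  0.81  0.3 ]
shift frac [ 0.0003 -0.0005 -0.0079] turn frac [-0.0001 -0.0003 -0.0008]
```

Request:
{"method": "carry_out", "body": {"series": [{"hand":255,"dx":-0.01,"dy":0,"dz":0,"ax":0,"ay":0,"az":0},{"hand":255,"dx":-0.02,"dy":0,"dz":0,"ax":0,"ay":0,"az":0},{"hand":255,"dx":-0.02,"dy":0,"dz":0,"ax":0,"ay":0,"az":0},{"hand":255,"dx":-0.02,"dy":0,"dz":0,"ax":0,"ay":0,"az":0},{"hand":255,"dx":-0.02,"dy":0,"dz":0,"ax":0,"ay":0,"az":0},{"hand":255,"dx":-0.02,"dy":0,"dz":0,"ax":0,"ay":0,"az":0},{"hand":255,"dx":-0.02,"dy":0,"dz":0,"ax":0,"ay":0,"az":0},{"hand":255,"dx":-0.02,"dy":0,"dz":0,"ax":0,"ay":0,"az":0},{"hand":255,"dx":-0.02,"dy":0,"dz":0,"ax":0,"ay":0,"az":0},{"hand":255,"dx":-0.02,"dy":0,"dz":0,"ax":0,"ay":0,"az":0}]}}

```text
time_s: 6.2
tool_pos: [558.1, -75.3, 169.2]
tool_rot: [0.492, 0.508, -0.492, 0.508]
ft_force: [0.6, -1.0, -0.3]
width: 13.5
```

```bash
python3 go.py 558.5 -73.7 178 1.8
```

```text
t 6.2 pos [558.1 -75.3 169.2] yaw 1.8 F [ 0.6 -1.  -0.3] w 13.5 q [-0.26  0.38  0.41  1.9  -0.19  0.89  0.28]
shift frac [-0.0439  0.0021 -0.008 ] turn frac [-0.0002 -0.0004 -0.0005]
```

```bash
python3 - <<'E'
from h import *
for n in("side","scene"):
    f=np.load(n+"0.npz"); P=cloud(f["d"],f["K"],f["Rw"],f["tw"]); m=(f["d"]>0)
    x,y,z=P[...,0],P[...,1],P[...,2]
    w=m&(x>380)&(x<760)&(y<-185)&(y>-420)
    for x0 in range(380,760,40):
        print(n,x0,[int(np.percentile(z[w&(x>=x0)&(x<x0+40)&(y<=y0)&(y>y0-30)],98)) if (w&(x>=x0)&(x<x0+40)&(y<=y0)&(y>y0-30)).sum()>5 else None for y0 in range(-185,-420,-30)])
E
```

```text
side 380 [56, 57, 65, 65, 58, None, 3, 4]
side 420 [52, 55, 55, 56, 57, 4, 4, 3]
side 460 [4, 4, 3, 4, 3, 4, 4, 4]
side 500 [3, 4, 4, 4, 4, 3, 4, 4]
side 540 [None, 5, 2, 4, 3, 4, 4, 4]
side 580 [None, 3, 4, 4, 4, 4, 4, 4]
side 620 [3, 4, 4, 4, 4, 4, 4, 4]
side 660 [10, 5, 4, 5, 4, 4, 4, 3]
side 700 [4, 4, 5, 4, 4, 4, 5, 70]
side 740 [4, 5, 59, 59, 39, 4, 5, 71]
scene 380 [55, 56, 65, 64, 56, 31, 2, 2]
scene 420 [None, 55, 55, 56, 55, 2, 2, 2]
scene 460 [2, 2, 2, 2, 2, 2, 2, 2]
scene 500 [48, 2, 2, 2, 2, 2, 2, 2]
scene 540 [50, 3, 2, 2, 2, 2, 2, 2]
scene 580 [47, 2, 2, 2, 2, 2, 2, 2]
scene 620 [3, 3, 2, 2, 3, 2, 2, 2]
scene 660 [9, 3, 3, 2, 3, 2, 2, 3]
scene 700 [2, 3, 2, 3, 3, 2, 2, 70]
scene 740 [2, 3, 58, 57, 55, 2, 2, 70]
```

Request:
{"method": "carry_out", "body": {"series": [{"hand":255,"dx":-0.04,"dy":0,"dz":0,"ax":0,"ay":0,"az":0},{"hand":255,"dx":-0.02,"dy":0,"dz":0.05,"ax":0,"ay":0,"az":0},{"hand":255,"dx":0,"dy":0.013,"dz":0.15,"ax":0,"ay":0,"az":0},{"hand":255,"dx":0,"dy":0.02,"dz":0.2,"ax":0,"ay":0,"az":0},{"hand":255,"dx":0,"dy":0.02,"dz":0.2,"ax":0,"ay":0,"az":0},{"hand":255,"dx":0,"dy":0.02,"dz":0.2,"ax":0,"ay":0,"az":0},{"hand":255,"dx":0,"dy":0.01,"dz":0.13,"ax":0,"ay":0,"az":0},{"hand":255,"dx":0,"dy":0,"dz":0.06,"ax":0,"ay":0,"az":0},{"hand":255,"dx":0.02,"dy":0,"dz":0.02,"ax":0,"ay":0,"az":0},{"hand":255,"dx":0.06,"dy":0,"dz":0,"ax":0,"ay":0,"az":0}]}}

```text
time_s: 7.2
tool_pos: [583.1, -287.7, 169.5]
tool_rot: [0.492, 0.506, -0.49, 0.511]
ft_force: [-0.2, 0.4, -0.4]
width: 13.5
```

```bash
python3 go.py 580 -285 56 1.8
```

```text
t 7.2 pos [ 583.1 -287.7  169.5] yaw 2.0 F [-0.2  0.4 -0.4] w 13.5 q [ 0.08  0.52  0.44  1.7  -0.26  0.97  0.65]
shift frac [ 0.5673 -0.0186 -0.0152] turn frac [ 0.0019  0.0016 -0.0037]
```

Request:
{"method": "carry_out", "body": {"series": [{"hand":255,"dx":0.09,"dy":0,"dz":0,"ax":0,"ay":0.002,"az":-0.004},{"hand":255,"dx":0.11,"dy":0,"dz":0,"ax":0,"ay":0,"az":0},{"hand":255,"dx":0.11,"dy":0,"dz":0,"ax":0,"ay":0,"az":0},{"hand":255,"dx":0.1,"dy":0,"dz":0,"ax":0,"ay":0,"az":0},{"hand":255,"dx":0.06,"dy":0,"dz":0,"ax":0,"ay":0,"az":0},{"hand":255,"dx":0.03,"dy":0,"dz":0,"ax":0,"ay":0,"az":0},{"hand":255,"dx":0.015,"dy":0,"dz":0,"ax":0,"ay":0,"az":0},{"hand":255,"dx":0,"dy":0,"dz":0,"ax":0,"ay":0,"az":0},{"hand":255,"dx":0,"dy":0,"dz":0,"ax":0,"ay":0,"az":0},{"hand":255,"dx":0,"dy":0,"dz":0,"ax":0,"ay":0,"az":0}]}}

```text
time_s: 8.2
tool_pos: [582.8, -272.1, 53.9]
tool_rot: [0.488, 0.518, -0.486, 0.507]
ft_force: [1.0, -0.2, -0.4]
width: 13.7
```

```bash
python3 go.py 580 -285 51 1.8
python3 - <<'E'
from h import *
im,d,K,Rw,tw=cam("side"); cv2.imwrite("pics/s2.png",cv2.resize(im[80:260,240:480],(780,585)))
E
```

```text
t 8.2 pos [ 582.8 -272.1   53.9] yaw 2.9 F [ 1.  -0.2 -0.4] w 13.7 q [ 0.11  0.65  0.37  1.77 -0.33  0.79  0.7 ]
shift frac [ 0.0136 -0.017   0.064 ] turn frac [ 0.0121 -0.0081  0.0057]
```

View pics/s2.png

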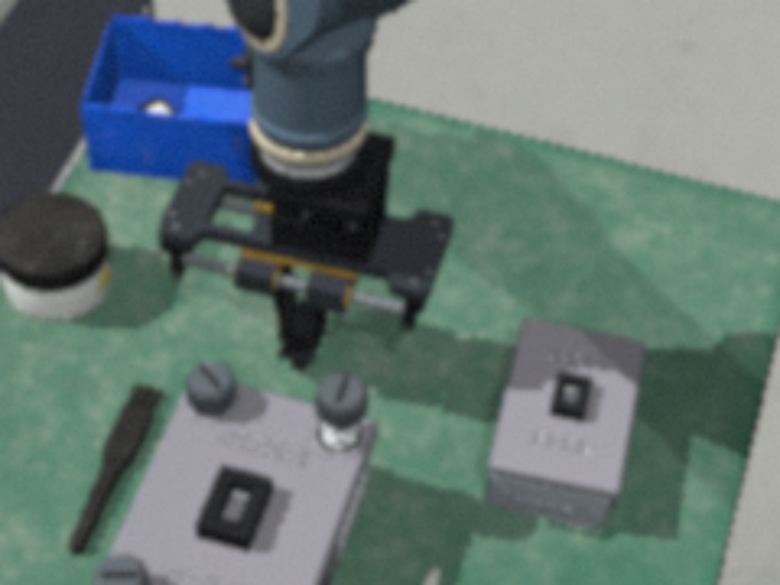

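Request:
{"method": "carry_out", "body": {"series": [{"hand":255,"dx":0,"dy":0,"dz":0,"ax":0.01,"ay":-0.008,"az":0.006},{"hand":255,"dx":0,"dy":0,"dz":0,"ax":0,"ay":0,"az":0},{"hand":255,"dx":0.005,"dy":0,"dz":0,"ax":0,"ay":0,"az":0},{"hand":255,"dx":0.005,"dy":0,"dz":0,"ax":0,"ay":0,"az":0},{"hand":255,"dx":0.005,"dy":0,"dz":0,"ax":0,"ay":0,"az":0},{"hand":255,"dx":0.005,"dy":0,"dz":0,"ax":0,"ay":0,"az":0},{"hand":255,"dx":0.005,"dy":0,"dz":0,"ax":0,"ay":0,"az":0},{"hand":255,"dx":0.005,"dy":0,"dz":0,"ax":0,"ay":0,"az":0},{"hand":255,"dx":0.004,"dy":0,"dz":0,"ax":0,"ay":0,"az":0},{"hand":255,"dx":0.004,"dy":0,"dz":0,"ax":0,"ay":0,"az":0}]}}

```text
time_s: 9.25
tool_pos: [583.7, -273.1, 50.0]
tool_rot: [0.493, 0.507, -0.491, 0.509]
ft_force: [-2.1, 1.2, 5.3]
width: 13.9
```

```bash
python3 go.py 580 -285 51 1.8
```

```text
t 9.25 pos [ 583.7 -273.1   50. ] yaw 1.9 F [-2.1  1.2  5.3] w 13.9 q [ 0.11  0.66  0.38  1.79 -0.33  0.76  0.69]
shift frac [-0.0048 -0.0206  0.059 ] turn frac [ 0.0006  0.0004 -0.0029]
```

Request:
{"method": "carry_out", "body": {"series": [{"hand":255,"dx":0,"dy":0,"dz":0,"ax":0,"ay":0,"az":0},{"hand":205,"dx":0,"dy":0,"dz":0,"ax":0,"ay":0,"az":0},{"hand":195,"dx":0,"dy":0,"dz":0,"ax":0,"ay":0,"az":0},{"hand":185,"dx":0,"dy":0,"dz":0,"ax":0,"ay":0,"az":0},{"hand":170,"dx":0,"dy":0,"dz":0,"ax":0,"ay":0,"az":0},{"hand":150,"dx":0,"dy":0,"dz":0,"ax":0,"ay":0,"az":0},{"hand":120,"dx":0,"dy":0,"dz":0,"ax":0,"ay":0,"az":0},{"hand":90,"dx":0,"dy":0,"dz":0,"ax":0,"ay":0,"az":0},{"hand":90,"dx":-0.01,"dy":0,"dz":0,"ax":0,"ay":0,"az":0},{"hand":90,"dx":-0.02,"dy":0,"dz":0,"ax":0,"ay":0,"az":0}]}}

```text
time_s: 10.25
tool_pos: [583.5, -273.0, 55.4]
tool_rot: [0.493, 0.507, -0.491, 0.509]
ft_force: [-1.1, -0.5, -1.3]
width: 54.4
```

Request:
{"method": "carry_out", "body": {"series": [{"hand":60,"dx":-0.05,"dy":0,"dz":0,"ax":0,"ay":0,"az":0},{"hand":0,"dx":-0.1,"dy":0,"dz":0,"ax":0,"ay":0,"az":0},{"hand":0,"dx":-0.15,"dy":0,"dz":0,"ax":0,"ay":0,"az":0},{"hand":0,"dx":-0.15,"dy":0,"dz":0,"ax":0,"ay":0,"az":0},{"hand":0,"dx":-0.15,"dy":0,"dz":0,"ax":0,"ay":0,"az":0},{"hand":0,"dx":-0.06,"dy":0,"dz":0,"ax":0,"ay":0,"az":0},{"hand":0,"dx":0,"dy":-0.02,"dz":0,"ax":0,"ay":0,"az":0},{"hand":0,"dx":0,"dy":-0.02,"dz":0,"ax":0,"ay":0,"az":0},{"hand":0,"dx":0,"dy":0,"dz":0,"ax":0,"ay":0,"az":0},{"hand":0,"dx":0,"dy":0,"dz":0,"ax":0,"ay":0,"az":0}]}}

```text
time_s: 11.25
tool_pos: [572.5, -273.0, 193.7]
tool_rot: [0.493, 0.508, -0.492, 0.508]
ft_force: [0.6, 0.4, 0.2]
width: 87.1
```

```bash
python3 go.py 515.8 -155.2 170 0
python3 - <<'E'
from h import *
im,d,K,Rw,tw=cam("wrist"); P=cloud(d,K,Rw,tw); z=P[...,2]
near=np.linalg.norm(P[...,:2]-[530,-200],axis=-1)<130
for lo,hi in((40,60),(129,142)):
    k=(near&(d>0)&(z>lo)&(z<hi)).astype(np.uint8); N,L,S,C=cv2.connectedComponentsWithStats(k)
    for i in range(1,N):
        if S[i,4]>100: q=P[L==i]; print(lo,C[i].round(),S[i,4],np.median(q[:,2]).round(1),cv2.minAreaRect(q[:,:2].astype(np.float32)))
cv2.imwrite("pics/w3.png",im)
E
```

```text
t 11.25 pos [ 572.5 -273.   193.7] yaw 1.8 F [0.6 0.4 0.2] w 87.1 q [ 0.05  0.47  0.45  1.71 -0.24  1.01  0.62]
shift frac [ 0.1184 -0.265  -0.5974] turn frac [ 0.0199 -0.0003 -0.0009]
40 [308. 116.] 802 47.2 ((561.7484130859375, -180.71945190429688), (65.92886352539062, 12.988358497619629), 1.8718901872634888)
40 [128. 165.] 2687 52.1 ((414.0299987792969, -235.95037841796875), (21.881235122680664, 90.65984344482422), 5.862210273742676)
40 [330. 222.] 635 50.1 ((583.5718383789062, -270.6471252441406), (14.922669410705566, 32.87264633178711), 2.0284485816955566)
129 [221.  49.] 3004 132.8 ((516.2236938476562, -155.16372680664062), (33.24445343017578, 33.141353607177734), 0.28020575642585754)
```

View pics/w3.png

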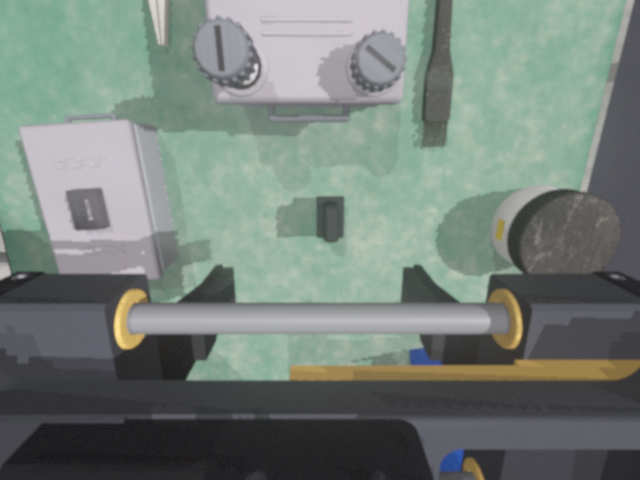

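The plug stands upright on the bench at pixel (330,220), world (583.5,−272), with its top at about 50 mm. The high bolt is at pixel (221,49), world (516.2,−155.2). I go to the bolt next.

Request:
{"method": "carry_out", "body": {"series": [{"hand":0,"dx":0,"dy":-0.06,"dz":-0.13,"ax":0,"ay":0,"az":0},{"hand":0,"dx":0,"dy":-0.09,"dz":-0.2,"ax":0,"ay":0,"az":0},{"hand":0,"dx":0,"dy":-0.07,"dz":-0.15,"ax":0,"ay":0,"az":0},{"hand":0,"dx":0,"dy":-0.03,"dz":-0.08,"ax":0,"ay":0,"az":0},{"hand":0,"dx":0,"dy":0,"dz":0,"ax":-0.08,"ay":0,"az":0},{"hand":0,"dx":0,"dy":0,"dz":0,"ax":-0.09,"ay":0,"az":0},{"hand":0,"dx":0,"dy":0,"dz":0,"ax":-0.09,"ay":0,"az":0},{"hand":0,"dx":0,"dy":0,"dz":0,"ax":-0.09,"ay":0,"az":0},{"hand":0,"dx":0,"dy":0,"dz":0,"ax":-0.06,"ay":0,"az":0},{"hand":0,"dx":0,"dy":0,"dz":0,"ax":0,"ay":0,"az":0}]}}

```text
time_s: 12.3
tool_pos: [512.8, -156.1, 183.9]
tool_rot: [0.295, 0.647, -0.299, 0.636]
ft_force: [0.4, -0.8, 0.3]
width: 87.4
```

```bash
python3 go.py 516.2 -155.2 127 45
```

```text
t 12.3 pos [ 512.8 -156.1  183.9] yaw 40.3 F [ 0.4 -0.8  0.3] w 87.4 q [-0.03  0.32  0.31  1.93 -0.12  0.92  1.04]
shift frac [0.2842 0.0189 0.0108] turn frac [-0.0525 -0.0079  0.0068]
```

Request:
{"method": "carry_out", "body": {"series": [{"hand":0,"dx":0,"dy":0.015,"dz":0.008,"ax":0.08,"ay":-0.006,"az":0.006},{"hand":0,"dx":0,"dy":0,"dz":0,"ax":0.09,"ay":0,"az":0},{"hand":0,"dx":0,"dy":0,"dz":0,"ax":0.09,"ay":0,"az":0},{"hand":0,"dx":0,"dy":0,"dz":0,"ax":0.07,"ay":0,"az":0},{"hand":0,"dx":0.03,"dy":0,"dz":0,"ax":0.02,"ay":0,"az":0},{"hand":0,"dx":0.02,"dy":0,"dz":0,"ax":0,"ay":0,"az":0},{"hand":0,"dx":0.02,"dy":0,"dz":0,"ax":0,"ay":0,"az":0},{"hand":0,"dx":0.01,"dy":0,"dz":0,"ax":0,"ay":0,"az":0},{"hand":0,"dx":0,"dy":0,"dz":0,"ax":0,"ay":0,"az":0},{"hand":0,"dx":0,"dy":0,"dz":0,"ax":0,"ay":0,"az":0}]}}

```text
time_s: 13.3
tool_pos: [514.6, -155.2, 163.0]
tool_rot: [0.468, 0.531, -0.473, 0.525]
ft_force: [0.4, -0.6, -0.3]
width: 87.1
```

```bash
python3 go.py 516.2 -155.2 127 5
```

```text
t 13.3 pos [ 514.6 -155.2  163. ] yaw 6.6 F [ 0.4 -0.6 -0.3] w 87.1 q [-0.12  0.36  0.42  1.96 -0.19  0.87  0.51]
shift frac [0.1799 0.0099 0.0012] turn frac [ 0.0176 -0.0008  0.0063]
```

Request:
{"method": "carry_out", "body": {"series": [{"hand":0,"dx":0.03,"dy":0.006,"dz":0.001,"ax":0,"ay":0,"az":0.004},{"hand":0,"dx":0.05,"dy":0.004,"dz":0,"ax":0,"ay":0,"az":0.002},{"hand":0,"dx":0.04,"dy":0,"dz":0,"ax":0,"ay":0,"az":0},{"hand":0,"dx":0.03,"dy":0,"dz":0,"ax":0,"ay":0,"az":0},{"hand":0,"dx":0.02,"dy":0,"dz":0,"ax":0,"ay":0,"az":0},{"hand":0,"dx":0.005,"dy":0,"dz":0,"ax":0,"ay":0,"az":0},{"hand":0,"dx":0,"dy":0,"dz":0,"ax":0,"ay":0,"az":0},{"hand":0,"dx":0,"dy":0,"dz":0,"ax":0,"ay":0,"az":0},{"hand":0,"dx":0,"dy":0,"dz":0,"ax":0,"ay":0,"az":0},{"hand":0,"dx":0,"dy":0,"dz":0,"ax":0,"ay":0,"az":0}]}}

```text
time_s: 14.3
tool_pos: [516.9, -155.3, 125.1]
tool_rot: [0.471, 0.528, -0.47, 0.528]
ft_force: [1.1, 0.5, 0.1]
width: 87.0
```

```bash
python3 go.py 516.2 -155.2 127 5
```

```text
t 14.3 pos [ 516.9 -155.3  125.1] yaw 6.6 F [1.1 0.5 0.1] w 87.0 q [-0.1   0.41  0.4   1.99 -0.22  0.78  0.55]
shift frac [-0.0097 -0.0033 -0.0011] turn frac [ 0.0174 -0.0009 -0.0006]
```

Request:
{"method": "carry_out", "body": {"series": [{"hand":100,"dx":-0.008,"dy":-0.003,"dz":0,"ax":0,"ay":0,"az":0},{"hand":130,"dx":0,"dy":0,"dz":0,"ax":0,"ay":0,"az":0},{"hand":145,"dx":0,"dy":0,"dz":0,"ax":0,"ay":0,"az":0},{"hand":155,"dx":0,"dy":0,"dz":0,"ax":0,"ay":0,"az":0},{"hand":165,"dx":0,"dy":0,"dz":0,"ax":0,"ay":0,"az":0},{"hand":255,"dx":0,"dy":0,"dz":0,"ax":0,"ay":0,"az":0},{"hand":255,"dx":0,"dy":0,"dz":0,"ax":0,"ay":0,"az":0},{"hand":255,"dx":0,"dy":0,"dz":0,"ax":0,"ay":0,"az":0},{"hand":255,"dx":0,"dy":0,"dz":0,"ax":0,"ay":0,"az":0},{"hand":255,"dx":0,"dy":0,"dz":0,"ax":0,"ay":0,"az":0}], "newtons": 35}}

```text
time_s: 15.3
tool_pos: [516.5, -155.5, 127.4]
tool_rot: [0.471, 0.528, -0.47, 0.528]
ft_force: [-0.0, -0.5, 0.4]
width: 33.5
```

```bash
python3 go.py 516.2 -155.2 127 5
```

```text
t 15.3 pos [ 516.5 -155.5  127.4] yaw 6.6 F [-0.  -0.5  0.4] w 33.5 q [-0.1   0.4   0.4   1.99 -0.22  0.79  0.54]
shift frac [ 0.002  -0.0013 -0.0015] turn frac [ 0.0174 -0.0008 -0.0012]
```

Request:
{"method": "carry_out", "body": {"series": [{"hand":255,"dx":0.005,"dy":0,"dz":0,"ax":0,"ay":0,"az":0},{"hand":255,"dx":0.005,"dy":0,"dz":0,"ax":-0.04,"ay":0,"az":0},{"hand":255,"dx":0.005,"dy":0,"dz":0,"ax":-0.04,"ay":0,"az":0},{"hand":255,"dx":0.005,"dy":0,"dz":0,"ax":-0.04,"ay":0,"az":0},{"hand":255,"dx":0.005,"dy":0,"dz":0,"ax":-0.04,"ay":0,"az":0},{"hand":255,"dx":0.005,"dy":0,"dz":0,"ax":-0.04,"ay":0,"az":0},{"hand":255,"dx":0.005,"dy":0,"dz":0,"ax":-0.04,"ay":0,"az":0},{"hand":255,"dx":0.005,"dy":0,"dz":0,"ax":0,"ay":0,"az":0},{"hand":255,"dx":0.005,"dy":0,"dz":0,"ax":0,"ay":0,"az":0},{"hand":255,"dx":0.005,"dy":0,"dz":0,"ax":0,"ay":0,"az":0}]}}

```text
time_s: 16.3
tool_pos: [516.4, -155.6, 127.3]
tool_rot: [0.362, 0.61, -0.357, 0.608]
ft_force: [-3.2, 1.1, 7.8]
width: 33.3
```

```bash
python3 go.py 516.2 -155.2 127 5
```

```text
t 16.3 pos [ 516.4 -155.6  127.3] yaw 28.9 F [-3.2  1.1  7.8] w 33.3 q [-0.02  0.39  0.3   1.99 -0.17  0.78  0.89]
shift frac [ 0.0017  0.     -0.0022] turn frac [ 0.2658 -0.0042 -0.0027]
```

Request:
{"method": "carry_out", "body": {"series": [{"hand":255,"dx":0.005,"dy":0,"dz":0,"ax":-0.04,"ay":0,"az":0},{"hand":255,"dx":0.005,"dy":0,"dz":0,"ax":-0.04,"ay":0,"az":0},{"hand":255,"dx":0.005,"dy":0,"dz":0,"ax":-0.04,"ay":0,"az":0},{"hand":255,"dx":0.005,"dy":0,"dz":0,"ax":-0.04,"ay":0,"az":0},{"hand":255,"dx":0.005,"dy":0,"dz":0,"ax":-0.02,"ay":0,"az":0},{"hand":255,"dx":0.005,"dy":0,"dz":0,"ax":0,"ay":0,"az":0},{"hand":255,"dx":0.005,"dy":0,"dz":0,"ax":0,"ay":0,"az":0},{"hand":255,"dx":0.005,"dy":0,"dz":0,"ax":0,"ay":0,"az":0},{"hand":255,"dx":0.005,"dy":0,"dz":0,"ax":0,"ay":0,"az":0},{"hand":255,"dx":0.005,"dy":0,"dz":0,"ax":0,"ay":0,"az":0}]}}

```text
time_s: 17.3
tool_pos: [516.3, -155.8, 127.5]
tool_rot: [0.271, 0.656, -0.262, 0.654]
ft_force: [-2.9, 1.4, 7.4]
width: 33.0
```

```bash
python3 go.py 516.2 -155.2 127 5
```

```text
t 17.3 pos [ 516.3 -155.8  127.5] yaw 45.7 F [-2.9  1.4  7.4] w 33.0 q [ 0.04  0.39  0.23  1.98 -0.14  0.78  1.15]
shift frac [ 0.0027  0.0018 -0.0025] turn frac [ 0.4521 -0.0061 -0.005 ]
```

Request:
{"method": "carry_out", "body": {"series": [{"hand":255,"dx":0.005,"dy":0,"dz":0,"ax":-0.04,"ay":0,"az":0},{"hand":255,"dx":0.005,"dy":0,"dz":0,"ax":-0.04,"ay":0,"az":0},{"hand":255,"dx":0.005,"dy":0,"dz":0,"ax":-0.04,"ay":0,"az":0},{"hand":255,"dx":0.005,"dy":0,"dz":0,"ax":-0.04,"ay":0,"az":0},{"hand":255,"dx":0.005,"dy":0,"dz":0,"ax":-0.03,"ay":0,"az":0},{"hand":255,"dx":0.005,"dy":0,"dz":0,"ax":0,"ay":0,"az":0},{"hand":255,"dx":0.005,"dy":0,"dz":0,"ax":0,"ay":0,"az":0},{"hand":255,"dx":0.005,"dy":0,"dz":0,"ax":0,"ay":0,"az":0},{"hand":255,"dx":0.005,"dy":0,"dz":0,"ax":0,"ay":0,"az":0},{"hand":255,"dx":0.005,"dy":0,"dz":0,"ax":0,"ay":0,"az":0}]}}

```text
time_s: 18.3
tool_pos: [516.3, -155.9, 127.9]
tool_rot: [0.167, 0.688, -0.157, 0.688]
ft_force: [-2.4, 1.3, 6.8]
width: 32.9
```

```bash
python3 go.py 516.2 -155.2 127 60
```

```text
t 18.3 pos [ 516.3 -155.9  127.9] yaw 63.5 F [-2.4  1.3  6.8] w 32.9 q [ 0.1   0.39  0.16  1.98 -0.1   0.78  1.42]
shift frac [ 0.0043  0.003  -0.002 ] turn frac [ 0.0385 -0.0022 -0.0091]
```

Request:
{"method": "carry_out", "body": {"series": [{"hand":255,"dx":0.006,"dy":0,"dz":0,"ax":-0.04,"ay":0,"az":-0.004},{"hand":255,"dx":0.006,"dy":0,"dz":0,"ax":-0.04,"ay":0,"az":-0.004},{"hand":255,"dx":0.006,"dy":0,"dz":0,"ax":-0.04,"ay":0,"az":0},{"hand":255,"dx":0.006,"dy":0,"dz":0,"ax":-0.04,"ay":0,"az":0},{"hand":255,"dx":0.006,"dy":0,"dz":0,"ax":-0.03,"ay":0,"az":0},{"hand":255,"dx":0.006,"dy":0,"dz":0,"ax":0,"ay":0,"az":0},{"hand":255,"dx":0.006,"dy":0,"dz":0,"ax":0,"ay":0,"az":0},{"hand":255,"dx":0.006,"dy":0,"dz":0,"ax":0,"ay":0,"az":0},{"hand":255,"dx":0.006,"dy":0,"dz":0,"ax":0,"ay":0,"az":0},{"hand":255,"dx":0.006,"dy":0,"dz":0,"ax":0,"ay":0,"az":0}]}}

```text
time_s: 19.3
tool_pos: [516.4, -155.7, 127.9]
tool_rot: [0.057, 0.705, -0.053, 0.705]
ft_force: [-4.0, 2.5, 9.8]
width: 33.4
```

```bash
python3 go.py 516.2 -155.2 127 80
```

```text
t 19.3 pos [ 516.4 -155.7  127.9] yaw 81.1 F [-4.   2.5  9.8] w 33.4 q [ 0.15  0.39  0.09  1.98 -0.05  0.78  1.68]
shift frac [ 0.0047  0.0023 -0.0014] turn frac [ 0.0124 -0.0005 -0.0034]
```

Request:
{"method": "carry_out", "body": {"series": [{"hand":255,"dx":0.006,"dy":0,"dz":0,"ax":-0.04,"ay":0,"az":-0.002},{"hand":255,"dx":0.006,"dy":0,"dz":0,"ax":-0.04,"ay":0,"az":0},{"hand":255,"dx":0.006,"dy":0,"dz":0,"ax":-0.04,"ay":0,"az":0},{"hand":255,"dx":0.006,"dy":0,"dz":0,"ax":-0.04,"ay":0,"az":0},{"hand":255,"dx":0.006,"dy":0,"dz":0,"ax":-0.03,"ay":0,"az":0},{"hand":255,"dx":0.006,"dy":0,"dz":0,"ax":0,"ay":0,"az":0},{"hand":255,"dx":0.006,"dy":0,"dz":0,"ax":0,"ay":0,"az":0},{"hand":255,"dx":0.006,"dy":0,"dz":0,"ax":0,"ay":0,"az":0},{"hand":255,"dx":0.006,"dy":0,"dz":0,"ax":0,"ay":0,"az":0},{"hand":255,"dx":0.006,"dy":0,"dz":0,"ax":0,"ay":0,"az":0}]}}

```text
time_s: 20.3
tool_pos: [516.4, -155.7, 128.2]
tool_rot: [-0.052, 0.705, 0.055, 0.705]
ft_force: [-3.3, 1.5, 8.7]
width: 33.1
```

```bash
python3 go.py 516.2 -155.2 127 100
```

```text
t 20.3 pos [ 516.4 -155.7  128.2] yaw 98.7 F [-3.3  1.5  8.7] w 33.1 q [ 0.2   0.38  0.02  1.97 -0.01  0.78  1.95]
shift frac [ 0.0062  0.0026 -0.0005] turn frac [-0.0141  0.001  -0.0027]
```

Request:
{"method": "carry_out", "body": {"series": [{"hand":255,"dx":0.006,"dy":0,"dz":0,"ax":-0.04,"ay":0,"az":-0.002},{"hand":255,"dx":0.006,"dy":0,"dz":0,"ax":-0.04,"ay":0,"az":0},{"hand":255,"dx":0.006,"dy":0,"dz":0,"ax":-0.04,"ay":0,"az":0},{"hand":255,"dx":0.006,"dy":0,"dz":0,"ax":-0.04,"ay":0,"az":0},{"hand":255,"dx":0.006,"dy":0,"dz":0,"ax":0,"ay":0,"az":0},{"hand":255,"dx":0.006,"dy":0,"dz":0,"ax":0,"ay":0,"az":0},{"hand":255,"dx":0.006,"dy":0,"dz":0,"ax":0,"ay":0,"az":0},{"hand":255,"dx":0.006,"dy":0,"dz":0,"ax":0,"ay":0,"az":0},{"hand":255,"dx":0.006,"dy":0,"dz":0,"ax":0,"ay":0,"az":0},{"hand":255,"dx":0.006,"dy":0,"dz":0,"ax":0,"ay":0,"az":0}]}}

```text
time_s: 21.3
tool_pos: [516.4, -155.7, 123.5]
tool_rot: [-0.142, 0.692, 0.143, 0.693]
ft_force: [-4.0, 0.3, 8.1]
width: 33.1
```

```bash
python3 go.py 516.2 -155.2 127 115
```

```text
t 21.3 pos [ 516.4 -155.7  123.5] yaw 113.3 F [-4.   0.3  8.1] w 33.1 q [ 0.25  0.39 -0.04  1.97  0.02  0.78  2.17]
shift frac [-0.0174  0.0024  0.0002] turn frac [-0.0193  0.001  -0.0009]
```

The bolt dropped: z fell 4.7 mm after about 1.8 rad of backward turn. I now turn it forward.

Request:
{"method": "carry_out", "body": {"series": [{"hand":255,"dx":0.003,"dy":0,"dz":0,"ax":0.05,"ay":0,"az":0},{"hand":255,"dx":0.003,"dy":0,"dz":0,"ax":0.08,"ay":0,"az":0},{"hand":255,"dx":0.003,"dy":0,"dz":0,"ax":0.08,"ay":0,"az":0},{"hand":255,"dx":0.003,"dy":0,"dz":0,"ax":0.08,"ay":0,"az":0},{"hand":255,"dx":0.003,"dy":0,"dz":0,"ax":0.08,"ay":0,"az":0},{"hand":255,"dx":0.003,"dy":0,"dz":0,"ax":0.08,"ay":0,"az":0},{"hand":255,"dx":0.003,"dy":0,"dz":0,"ax":0.08,"ay":0,"az":0},{"hand":255,"dx":0.003,"dy":0,"dz":0,"ax":0.08,"ay":0,"az":0},{"hand":255,"dx":0.003,"dy":0,"dz":0,"ax":0.06,"ay":0,"az":0},{"hand":255,"dx":0.003,"dy":0,"dz":0,"ax":0.03,"ay":0,"az":0}]}}

```text
time_s: 22.3
tool_pos: [516.4, -155.5, 122.8]
tool_rot: [0.259, 0.659, -0.258, 0.658]
ft_force: [-1.5, 0.2, 4.0]
width: 33.1
```

```bash
python3 go.py 516.4 -155.6 123 45
```

```text
t 22.3 pos [ 516.4 -155.5  122.8] yaw 47.1 F [-1.5  0.2  4. ] w 33.1 q [ 0.03  0.4   0.23  1.99 -0.13  0.77  1.16]
shift frac [-0.0012 -0.0005  0.0002] turn frac [ 0.0239 -0.001  -0.0011]
```

Request:
{"method": "carry_out", "body": {"series": [{"hand":255,"dx":0.004,"dy":0,"dz":0,"ax":0.06,"ay":0,"az":0},{"hand":255,"dx":0.004,"dy":0,"dz":0,"ax":0.085,"ay":0,"az":0},{"hand":255,"dx":0.004,"dy":0,"dz":0,"ax":0.085,"ay":0,"az":0},{"hand":255,"dx":0.004,"dy":0,"dz":0,"ax":0.085,"ay":0,"az":0},{"hand":255,"dx":0.004,"dy":0,"dz":0,"ax":0.085,"ay":0,"az":0},{"hand":255,"dx":0.004,"dy":0,"dz":0,"ax":0.085,"ay":0,"az":0},{"hand":255,"dx":0.004,"dy":0,"dz":0,"ax":0.085,"ay":0,"az":0},{"hand":255,"dx":0.004,"dy":0,"dz":0,"ax":0.085,"ay":0,"az":0},{"hand":255,"dx":0.004,"dy":0,"dz":0,"ax":0.085,"ay":0,"az":0},{"hand":255,"dx":0.004,"dy":0,"dz":0,"ax":0.05,"ay":0,"az":0}]}}

```text
time_s: 23.3
tool_pos: [516.8, -155.6, 121.7]
tool_rot: [0.605, 0.369, -0.603, 0.366]
ft_force: [-2.1, -0.1, 4.4]
width: 33.2
```

```bash
python3 go.py 516.4 -155.6 123 -30
```

```text
t 23.3 pos [ 516.8 -155.6  121.7] yaw -27.3 F [-2.1 -0.1  4.4] w 33.2 q [-0.21  0.44  0.56  2.   -0.33  0.79  0.05]
shift frac [-0.0066 -0.0015  0.001 ] turn frac [ 0.0295 -0.0027  0.0013]
```

Request:
{"method": "carry_out", "body": {"series": [{"hand":255,"dx":0.004,"dy":0,"dz":0,"ax":0.06,"ay":0,"az":0},{"hand":255,"dx":0.004,"dy":0,"dz":0,"ax":0.085,"ay":0,"az":0},{"hand":255,"dx":0.004,"dy":0,"dz":0,"ax":0.085,"ay":0,"az":0},{"hand":255,"dx":0.004,"dy":0,"dz":0,"ax":0.085,"ay":0,"az":0},{"hand":255,"dx":0.004,"dy":0,"dz":0,"ax":0.085,"ay":0,"az":0},{"hand":255,"dx":0.004,"dy":0,"dz":0,"ax":0.085,"ay":0,"az":0},{"hand":255,"dx":0.004,"dy":0,"dz":0,"ax":0.085,"ay":0,"az":0},{"hand":255,"dx":0.004,"dy":0,"dz":0,"ax":0.085,"ay":0,"az":0},{"hand":255,"dx":0.004,"dy":0,"dz":0,"ax":0.085,"ay":0,"az":0},{"hand":255,"dx":0.004,"dy":0,"dz":0,"ax":0.05,"ay":0,"az":0}]}}

```text
time_s: 24.3
tool_pos: [516.8, -156.0, 120.5]
tool_rot: [-0.703, 0.069, 0.704, 0.075]
ft_force: [-1.6, 1.1, 7.9]
width: 33.4
```

```bash
python3 go.py 516.4 -155.6 123 -100
```

```text
t 24.3 pos [ 516.8 -156.   120.5] yaw -101.7 F [-1.6  1.1  7.9] w 33.4 q [-0.45  0.54  0.9   2.01 -0.57  0.86 -1.01]
shift frac [-0.0125 -0.0018  0.0022] turn frac [-0.0192  0.0006  0.0049]
```

Request:
{"method": "carry_out", "body": {"series": [{"hand":255,"dx":0,"dy":0,"dz":0,"ax":0,"ay":0,"az":0},{"hand":150,"dx":0,"dy":0,"dz":0,"ax":0,"ay":0,"az":0},{"hand":100,"dx":0,"dy":0,"dz":0,"ax":0,"ay":0,"az":0},{"hand":50,"dx":0,"dy":0,"dz":0,"ax":0,"ay":0,"az":0},{"hand":50,"dx":0,"dy":0,"dz":0,"ax":-0.04,"ay":0,"az":0},{"hand":50,"dx":0,"dy":0,"dz":0,"ax":-0.08,"ay":0,"az":0},{"hand":50,"dx":0,"dy":0,"dz":0,"ax":-0.08,"ay":0,"az":0},{"hand":50,"dx":0,"dy":0,"dz":0,"ax":-0.08,"ay":0,"az":0},{"hand":50,"dx":0,"dy":0,"dz":0,"ax":-0.08,"ay":0,"az":0},{"hand":50,"dx":0,"dy":0,"dz":0,"ax":-0.05,"ay":0,"az":0}]}}

```text
time_s: 25.3
tool_pos: [517.4, -155.2, 120.4]
tool_rot: [0.689, 0.165, -0.687, 0.161]
ft_force: [-0.4, 0.9, -0.0]
width: 69.7
```

```bash
python3 go.py 516.6 -155.8 120.5 0
```

```text
t 25.3 pos [ 517.4 -155.2  120.4] yaw -63.4 F [-0.4  0.9 -0. ] w 69.7 q [-0.33  0.48  0.72  2.01 -0.44  0.81 -0.47]
shift frac [-0.0007  0.0008  0.0049] turn frac [-0.704  -0.0044  0.002 ]
```

Request:
{"method": "carry_out", "body": {"series": [{"hand":50,"dx":0,"dy":0,"dz":0,"ax":-0.06,"ay":0,"az":0},{"hand":50,"dx":0,"dy":0,"dz":0,"ax":-0.09,"ay":0,"az":0},{"hand":50,"dx":0,"dy":0,"dz":0,"ax":-0.09,"ay":0,"az":0},{"hand":50,"dx":0,"dy":0,"dz":0,"ax":-0.09,"ay":0,"az":0},{"hand":50,"dx":0,"dy":0,"dz":0,"ax":-0.09,"ay":0,"az":0},{"hand":50,"dx":0,"dy":0,"dz":0,"ax":-0.09,"ay":0,"az":0},{"hand":50,"dx":0,"dy":0,"dz":0,"ax":-0.09,"ay":0,"az":0},{"hand":50,"dx":0,"dy":0,"dz":0,"ax":-0.09,"ay":0,"az":0},{"hand":50,"dx":0,"dy":0,"dz":0,"ax":-0.09,"ay":0,"az":0},{"hand":50,"dx":0,"dy":0,"dz":0,"ax":-0.06,"ay":0,"az":0}]}}

```text
time_s: 26.3
tool_pos: [517.8, -156.0, 120.5]
tool_rot: [0.431, 0.563, -0.426, 0.562]
ft_force: [0.4, 0.9, 0.3]
width: 70.3
```

```bash
python3 go.py 516.5 -155.6 120.5 60
```

```text
t 26.3 pos [ 517.8 -156.   120.5] yaw 15.4 F [0.4 0.9 0.3] w 70.3 q [-0.06  0.41  0.36  1.99 -0.21  0.77  0.69]
shift frac [ 0.0001 -0.0055 -0.0038] turn frac [-0.4956 -0.0022 -0.0049]
```

Request:
{"method": "carry_out", "body": {"series": [{"hand":50,"dx":0,"dy":-0.002,"dz":-0.002,"ax":-0.06,"ay":0,"az":0},{"hand":50,"dx":0,"dy":-0.002,"dz":-0.001,"ax":-0.09,"ay":0,"az":-0.002},{"hand":50,"dx":0,"dy":-0.001,"dz":0,"ax":-0.09,"ay":0,"az":-0.002},{"hand":50,"dx":0,"dy":0,"dz":0,"ax":-0.09,"ay":0,"az":0},{"hand":50,"dx":0,"dy":0,"dz":0,"ax":-0.09,"ay":0,"az":0},{"hand":50,"dx":0,"dy":0,"dz":0,"ax":-0.07,"ay":0,"az":0},{"hand":50,"dx":0,"dy":0,"dz":0,"ax":-0.03,"ay":0,"az":0},{"hand":50,"dx":0,"dy":0,"dz":0,"ax":0,"ay":0,"az":0},{"hand":50,"dx":0,"dy":0,"dz":0,"ax":0,"ay":0,"az":0},{"hand":50,"dx":0,"dy":0,"dz":0,"ax":0,"ay":0,"az":0}]}}

```text
time_s: 27.3
tool_pos: [516.6, -157.5, 120.6]
tool_rot: [0.161, 0.689, -0.158, 0.689]
ft_force: [0.0, 0.5, -0.3]
width: 70.0
```

```bash
python3 go.py 516.5 -155.6 120.5 63
```

```text
t 27.3 pos [ 516.6 -157.5  120.6] yaw 64.0 F [ 0.   0.5 -0.3] w 70.0 q [ 0.1   0.4   0.15  1.98 -0.09  0.77  1.42]
shift frac [ 0.0007  0.0084 -0.0044] turn frac [ 0.0107 -0.0009 -0.0028]
```

Request:
{"method": "carry_out", "body": {"series": [{"hand":100,"dx":0,"dy":0.005,"dz":-0.003,"ax":0,"ay":0,"az":-0.002},{"hand":120,"dx":0,"dy":0.003,"dz":-0.001,"ax":0,"ay":0,"az":0},{"hand":140,"dx":0,"dy":0,"dz":0,"ax":0,"ay":0,"az":0},{"hand":150,"dx":0,"dy":0,"dz":0,"ax":0,"ay":0,"az":0},{"hand":165,"dx":0,"dy":0,"dz":0,"ax":0,"ay":0,"az":0},{"hand":255,"dx":0,"dy":0,"dz":0,"ax":0,"ay":0,"az":0},{"hand":255,"dx":0,"dy":0,"dz":0,"ax":0,"ay":0,"az":0},{"hand":255,"dx":0,"dy":0,"dz":0,"ax":0,"ay":0,"az":0},{"hand":255,"dx":0,"dy":0,"dz":0,"ax":0,"ay":0,"az":0},{"hand":255,"dx":0,"dy":0,"dz":0,"ax":0,"ay":0,"az":0}]}}

```text
time_s: 28.3
tool_pos: [516.5, -155.5, 120.7]
tool_rot: [0.16, 0.689, -0.159, 0.688]
ft_force: [-0.2, 0.2, 0.6]
width: 32.8
```

```bash
python3 go.py 516.5 -155.6 120.5 63
```

```text
t 28.3 pos [ 516.5 -155.5  120.7] yaw 63.9 F [-0.2  0.2  0.6] w 32.8 q [ 0.09  0.4   0.15  1.98 -0.09  0.77  1.41]
shift frac [ 0.0008 -0.0007  0.0003] turn frac [ 0.0099 -0.0009 -0.0004]
```

Request:
{"method": "carry_out", "body": {"series": [{"hand":255,"dx":0.003,"dy":0,"dz":0,"ax":0.05,"ay":0,"az":0},{"hand":255,"dx":0.004,"dy":0,"dz":0,"ax":0.085,"ay":0,"az":0},{"hand":255,"dx":0.004,"dy":0,"dz":0,"ax":0.085,"ay":0,"az":0},{"hand":255,"dx":0.004,"dy":0,"dz":0,"ax":0.085,"ay":0,"az":0},{"hand":255,"dx":0.004,"dy":0,"dz":0,"ax":0.085,"ay":0,"az":0},{"hand":255,"dx":0.004,"dy":0,"dz":0,"ax":0.085,"ay":0,"az":0},{"hand":255,"dx":0.004,"dy":0,"dz":0,"ax":0.085,"ay":0,"az":0},{"hand":255,"dx":0.004,"dy":0,"dz":0,"ax":0.085,"ay":0,"az":0},{"hand":255,"dx":0.004,"dy":0,"dz":0,"ax":0.085,"ay":0,"az":0},{"hand":255,"dx":0.004,"dy":0,"dz":0,"ax":0.05,"ay":0,"az":0}]}}

```text
time_s: 29.3
tool_pos: [516.7, -155.7, 119.3]
tool_rot: [0.539, 0.46, -0.537, 0.458]
ft_force: [-0.5, 0.2, 6.1]
width: 33.0
```

```bash
python3 go.py 516.5 -155.6 118.5 -81
```

```text
t 29.3 pos [ 516.7 -155.7  119.3] yaw -9.1 F [-0.5  0.2  6.1] w 33.0 q [-0.15  0.43  0.47  2.   -0.27  0.78  0.32]
shift frac [ 0.004  -0.0012 -0.0003] turn frac [ 0.7993 -0.002   0.0019]
```

Request:
{"method": "carry_out", "body": {"series": [{"hand":255,"dx":0.003,"dy":0,"dz":0,"ax":0.07,"ay":0,"az":0},{"hand":255,"dx":0.004,"dy":0,"dz":0,"ax":0.09,"ay":0,"az":0},{"hand":255,"dx":0.004,"dy":0,"dz":0,"ax":0.09,"ay":0,"az":0},{"hand":255,"dx":0.004,"dy":0,"dz":0,"ax":0.09,"ay":0,"az":0},{"hand":255,"dx":0.004,"dy":0,"dz":0,"ax":0.09,"ay":0,"az":0},{"hand":255,"dx":0.004,"dy":0,"dz":0,"ax":0.09,"ay":0,"az":0},{"hand":255,"dx":0.004,"dy":0,"dz":0,"ax":0.09,"ay":0,"az":0},{"hand":255,"dx":0.004,"dy":0,"dz":0,"ax":0.07,"ay":0,"az":0},{"hand":255,"dx":0.002,"dy":0,"dz":0,"ax":0.03,"ay":0,"az":0},{"hand":255,"dx":0,"dy":0,"dz":0,"ax":0,"ay":0,"az":0}]}}

```text
time_s: 30.3
tool_pos: [516.6, -156.0, 118.7]
tool_rot: [0.702, 0.092, -0.701, 0.087]
ft_force: [-0.7, -0.5, 1.3]
width: 33.2
```

```bash
python3 go.py 516.5 -155.6 118.5 -81
python3 - <<'E'
from h import *
im,d,K,Rw,tw=cam("side"); cv2.imwrite("pics/s4.png",cv2.resize(im[80:350,220:480],(780,600)))
E
```

```text
t 30.3 pos [ 516.6 -156.   118.7] yaw -75.5 F [-0.7 -0.5  1.3] w 33.2 q [-0.36  0.49  0.77  2.01 -0.48  0.82 -0.64]
shift frac [ 0.0008 -0.0022  0.0002] turn frac [ 0.0615 -0.0013  0.0043]
```

View pics/s4.png

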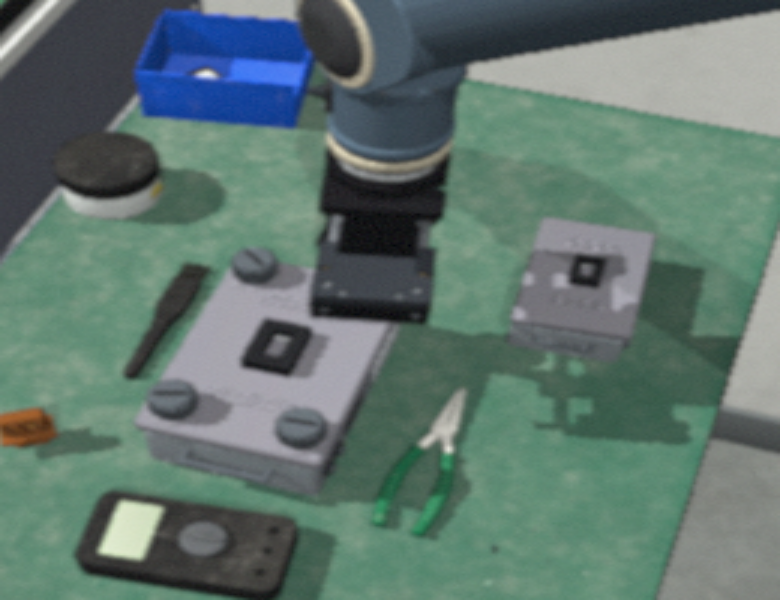

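Request:
{"method": "carry_out", "body": {"series": [{"hand":255,"dx":0.002,"dy":0,"dz":0,"ax":0.03,"ay":0,"az":0},{"hand":255,"dx":0.002,"dy":0,"dz":0,"ax":0.03,"ay":0,"az":0},{"hand":255,"dx":0.002,"dy":0,"dz":0,"ax":0.01,"ay":0,"az":0},{"hand":255,"dx":0,"dy":0,"dz":0,"ax":0,"ay":0,"az":0},{"hand":255,"dx":0,"dy":0,"dz":0,"ax":0,"ay":0,"az":0},{"hand":255,"dx":0,"dy":0,"dz":0,"ax":0,"ay":0,"az":0},{"hand":255,"dx":0,"dy":0,"dz":0,"ax":0,"ay":0,"az":0},{"hand":255,"dx":0,"dy":0,"dz":0,"ax":0,"ay":0,"az":0},{"hand":255,"dx":0,"dy":0,"dz":0,"ax":0,"ay":0,"az":0},{"hand":255,"dx":0,"dy":0,"dz":0,"ax":0,"ay":0,"az":0}]}}

```text
time_s: 31.35
tool_pos: [516.6, -156.1, 118.5]
tool_rot: [0.706, 0.055, -0.705, 0.049]
ft_force: [-1.1, 0.3, 2.8]
width: 33.3
```

```bash
python3 go.py 516.5 -155.6 118.5 -81
python3 - <<'E'
from h import *
for n in ("scene","side"):
    im,d,K,Rw,tw=cam(n); P=cloud(d,K,Rw,tw)
    m=(d>0)&(np.linalg.norm(P[...,:2]-[583.5,-272],axis=-1)<30)&(P[...,2]>10)&(P[...,2]<70)
    if m.sum()>5: q=P[m]; print(n,"plug",m.sum(),q.mean(0).round(1),np.percentile(q[:,2],95).round(1),np.ptp(q,axis=0).round(1))
    f=np.load(n+"0.npz"); P0=cloud(f["d"],f["K"],f["Rw"],f["tw"]); diff=cv2.absdiff(im,f["im"]).max(-1)
    for nm,(x0,x1,y0,y1) in dict(meter=(470,640,45,180),pliers=(400,490,-160,60),brush=(628,720,-210,-20)).items():
        w=(f["d"]>0)&(P0[...,2]>4)&(P0[...,2]<50)&(P0[...,0]>x0)&(P0[...,0]<x1)&(P0[...,1]>y0)&(P0[...,1]<y1)
        if w.sum(): print(n,nm,w.sum(),"changed frac",(diff[w]>60).mean().round(2))
cv2.imwrite("pics/f.png",im)
E
```

```text
t 31.35 pos [ 516.6 -156.1  118.5] yaw -81.5 F [-1.1  0.3  2.8] w 33.3 q [-0.38  0.5   0.79  2.01 -0.5   0.83 -0.72]
shift frac [-0.     -0.0024  0.0002] turn frac [-0.0055 -0.0015  0.0055]
scene plug 440 [ 578.1 -272.6   36. ] 53.1 [26.8 40.5 45.2]
scene meter 1602 changed frac 0.0
scene pliers 898 changed frac 0.0
scene brush 192 changed frac 0.0
side plug 22 [ 590.2 -261.9   41.8] 54.1 [11.3 18.3 32.5]
side meter 2722 changed frac 0.0
side pliers 652 changed frac 0.0
side brush 461 changed frac 0.0
```

All checks agree: the plug stands, the bystanders have not moved, and the bolt is held one turn in.

```bash
python3 -c "from plant import hand_in; print(hand_in())"
```

```text
the job is handed in; nothing more can be done
None
```

I did both parts of the job in the order asked and handed it in at about 31 s of the 72 s allowed.

- **Isolator plug:** I pulled it straight up out of the socket and set it down on the bench off the box's -y end, near (583, -272). I released it only once I felt it touch the bench, at about 5 N. The last camera check shows it standing upright, with its top about 53 mm above the bench.
- **High bolt:** I turned it backward under a light push of about 8 N. It dropped 4.7 mm within about 1.9 rad. I then turned it forward 361°, regripping once on the way, and it sank another 5.0 mm, which matches the 5 mm pitch.
- **At hand-in:** the gripper still holds the bolt head, 33.3 mm open with 35 N set, and about 3 N on the wrist.
- **Bystanders:** before-and-after pictures from both fixed cameras show no change at the multimeter, pliers or brush.

No check failed or disagreed. In the final side view the arm mostly hid the plug, so that check rests mainly on the other fixed camera.

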